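# Set a tube in the V-block fixture and clamp it

### The arm

A 6-joint arm with a two-finger parallel gripper is mounted at the origin on the work surface. World frame = base frame: x ahead of the robot, y to its left, z up, the work surface at z = 0. Lengths are in m, angles in rad, forces in N, time in s.
With the tool pointing down it reaches from about 0.375 to 0.9 m from the base axis. Payload 3.1 kg.
Tool frame: the origin (TCP) lies on the centre line of the jaws, within the pads' length; the fingertips stand 8 mm ahead of it and the grasp point (between the pads) lies 11 mm behind it; z points along the fingers, y is the line along which they close (so a half turn about z gives the same grasp; the last joint's range is limited). The gripper opens to 87 mm and grips with 3 to 60 N. Pads are 19 mm wide; open, the fingers measure 117 mm over their backs; the gripper's body (75 mm by 190 mm) begins 51 mm behind the grasp point.
Start: joints at [-1.46, 0.527, 1.433, -0, 1.181, -0.178], TCP at [0.178, -0.599, 0.231] pointing down, gripper open.
Joint ranges: [-3.08, 3.08], [-0.75, 2.2], [0.22, 2.44], [-1.43, 4.57], [0, 2.65], [-2.85, 2.85]. Speed limits (rad/s): [2.79, 2.79, 3.14, 3.14, 3.14, 3.14].

### API

Orientations are given as a unit quaternion [x, y, z, w].
In Python, from rig import robot gives the robot as it stands. The module is installed in compiled form; this text tells all that it offers.
- The arm moves only by the tool send_rows, never from a script. Its argument "increments" is one flat list of numbers, 7 for each row, row after row: the turn, a rotation vector about the world's x, y, z in rad, then the shift along the world's x, y, z in cm, then the opening, from 0 (shut) to 1 (fully open). A call has 1 to 20 rows; each row shifts and turns the commanded pose from where the row before left it; what a row does not reach is not made up. A row lasts 1/12 s, in which the tool goes at most 41.7 mm and 7.16 degrees, less where a joint would pass 70% of its speed; a pose out of reach is approached as far as the arm can. A call is refused whole if a number of a shift passes 4.17 or a number of a turn 0.125, either way. A call with a gripper value outside its range is refused whole. The fingers move at their own pace and stop on an object; "newtons" is the grip in N (left out, the last holds). Time passes only in rows, so rows that do not move let the fingers close. It gives the time, the measured TCP pose, the force, the opening and the grip force at its end, in the units of the state.
- robot.get_obs(): the state, without advancing time (a new reading comes with each control period).
- robot.camera(name): name is "scene" or "top" or "wrist"; returns a dict with "image" (420x560x3 uint8, red, green, blue), "range_z" (420x560 float32, m along the optical axis (not along the pixel's ray), 0 where there is no reading), "fx", "fy", "cx", "cy" (pixels), "R" (3x3) and "t" (3): a world point X has camera coordinates R X + t. Camera axes: x right, y down, z forward; pixel columns grow to the right and rows downward; lengths in m; the calibration is good to about 2 mm. A picture is of the moment at which its call begins.
- robot.hand_in(): hands the job in; it is judged then, once.
The state is a dict: "time": time; "q": joint angles; "joint_velocities": joint speeds; "joint_torque": joint torques, N m; "position": TCP position; "tool_rot": TCP orientation; "ft_force": force on the tool from outside, world axes, zero at the start; "moment": the same for the moment, N m; "grip_width": finger opening in m; "grip_force": force on a finger pad.
Only numpy, scipy, OpenCV 4.12 (cv2) and the standard library are available. Lean on these libraries where they do the work, as an engineer would, in place of code of your own. Each camera call takes 0.05 s, during which the arm holds its last target. There are 200 camera calls.

### The job

Take the long thick tube from the timber bearers, lay it gently in the pair of V-blocks so that it beds down in both, and push it along the Vs until its end bears on the stop, without ramming it. Then swing the F-clamp's arm over the tube and press it down by its handle until its foot holds the tube with a light clamping force of about 10 N, not so hard that the thin wall could dent. Leave the other tubes and the tools where they lie.

Things in the scene. Friction and masses are not known exactly. Their poses are not given: they have to be found in the camera images.
- tube: The workpiece: stainless tube, 33.7 mm diameter, 240 mm long, about 0.38 kg; the only one both thick and long. Starts in one of three notches of the timber bearers, axis 36 mm above the table; under its middle 80 mm it is clear down to 9 mm above the table. Origin at its centre; y axis along it (symmetric, either way round will do); it may roll about y.
- short_tube: Bystander: same tube, 33.7 mm diameter, only 150 mm long, in another notch (notches are 80 mm apart). Origin at its centre, y along it. Leave it (within 30 mm).
- thin_tube: Bystander: thinner tube, 21.3 mm diameter, 240 mm long, in another notch. Origin at its centre, y along it. Leave it (within 30 mm).
- v_blocks: Two V-blocks on a bolted rail. Origin on the table (z = 0) under the V line's middle; z up, y along the Vs to the stop, x across. Blocks at y = -80 and +80 mm, each 32 long, 61 wide, 52 high; 90 degree Vs, 44 wide at the top, smooth (friction 0.2). Rail between them 60 wide, 12 high, bolt heads 17. The home tube has its centre at x = 0, y = 0, axis 53.8 mm and crown 70.7 mm above the table.
- stop: Upright steel plate at the end of the rail, 44 mm wide, top 78 mm above the table. Origin on the table under the middle of the face that the tube's end bears on (y = +120 mm in the frame of v_blocks; the face looks to -y). It is rigid.
- clamp: Bushing of the F-clamp on the rail, at x = 62, y = 80 mm in the frame of v_blocks; carries the upright toothed bar (top 175 mm above the table), the sliding arm and its foot. Origin on the table on the bar's axis; axes as v_blocks.
- clamp_bar (a joint): Swing of the F-clamp about its upright bar (rad). 0: the arm points along +y of v_blocks, parked; pi/2: along -x, its foot over the crown of the tube above the block by the stop. Positive is counter-clockwise from above. Free from -0.5 to 2.0, no catch at pi/2; stays where left (2 N at the handle moves it).
- clamp_arm (a joint): How far the clamp arm is slid down its bar (m), 0 to 0.060. The foot meets the crown of the seated tube somewhere between 0.031 and 0.049, as its stud is set. The arm grips the bar: it takes about 6 N down to slide it, and the foot's pressure on top of that; it stays where left and holds a foot pressure of up to 14 N.
- clamp_handle (a point): Grip point of the clamp's round upright wooden handle, 29 mm diameter, 64 mm long, fixed on the end of the arm, 62 mm from the bar's axis: on its axis, 40 mm over its lower end, 24 mm below its top. Straight below it, under the arm, is the 20 mm rubber foot on a locked threaded stud; its underside is 87 to 105 mm below this point, set differently each time. The rubber yields 1 mm under 12 N.
- hammer: Bystander: hammer, 260 mm long. Leave it (within 30 mm).
- wire_brush: Bystander: wire brush, 220 mm long. Leave it (within 30 mm).
- spanner: Bystander: spanner, 200 mm long, 8 mm thick, flat on the table. Leave it (within 30 mm).
- magnet_square: Bystander: triangular steel welding magnet, 110 mm, 22 mm high. Leave it (within 30 mm).
- paste_tin: Bystander: tin, 72 mm diameter, 75 mm high. Leave it (within 30 mm).
There are look-alikes about, which are no part of the job. What is shaped like the tube but pink or purple is not meant.

How it is judged:
By the outcome, as a careful person would: the job done as asked, in the order asked, and still so for the second after the job is handed in, with the robot touching nothing.
It also fails if it takes over 72 s, if anything falls off the work surface, if the arm or the gripper's body presses on something with over 40 N, if the wrist force passes 120 N, or if a joint passes its speed limit or range.

## Working session

There is one attempt and no reset: what is moved stays moved. The work goes in short steps, Python scripts to look and compute and a tool call to move; the robot and the scene stay as the last step left them, time stands still between calls to the robot, and variables do not carry over. Pictures are saved under pics/ and viewed, at most 10 in all, crops included, and the job is handed in when it is done.

Besides the shell and the picture viewer there is one more tool, called by a JSON object that holds its "method" and its "body", one argument or row to a line. send_rows: Moves the arm, as the interface text tells. Its arguments: {"type":"object","properties":{"increments":{"type":"array"},"newtons":{"type":"number"}},"required":["increments"]}

```bash
mkdir -p pics
cat > h.py <<'E'
import numpy as np, cv2
from rig import robot
def pts(c):
    z=c["range_z"]; v,u=np.mgrid[0:z.shape[0],0:z.shape[1]]
    P=np.stack([(u-c["cx"])/c["fx"]*z,(v-c["cy"])/c["fy"]*z,z],-1)
    W=(P-c["t"])@c["R"]; W[z==0]=np.nan; return W
def ray(c,u,v,h):
    d=c["R"].T@np.array([(u-c["cx"])/c["fx"],(v-c["cy"])/c["fy"],1]); o=-c["R"].T@c["t"]
    return o+d*(h-o[2])/d[2]
def save(n,im): cv2.imwrite("pics/"+n,cv2.cvtColor(im,cv2.COLOR_RGB2BGR))
E
python3 - <<'E'
from h import *
o=robot.get_obs(); print({k:np.round(v,3) for k,v in o.items()})
for n in("top","scene"):
    c=robot.camera(n); save(n+"0.png",c["image"]); np.savez(n+"0.npz",**c); print(n,c["fx"],np.round(-c["R"].T@c["t"],3),np.round(c["R"],2).tolist())
E
```

```text
{'time': np.float64(0.0), 'q': array([-1.46 ,  0.528,  1.434, -0.   ,  1.181, -0.178]), 'joint_velocities': array([-0.   , -0.   , -0.002, -0.   , -0.001, -0.   ]), 'joint_torque': array([-2.0000e-03, -4.4005e+01, -1.7659e+01,  6.3000e-02,  5.8000e-02,
       -0.0000e+00]), 'position': array([ 0.178, -0.598,  0.23 ]), 'tool_rot': array([ 0.99 ,  0.144,  0.   , -0.001]), 'ft_force': array([ 0.108, -0.421,  0.302]), 'moment': array([-0.006,  0.014,  0.023]), 'grip_force': np.float64(0.0), 'grip_width': np.float64(0.087)}
top 504.64300887776915 [ 0.294 -0.038  1.472] [[-0.01, -1.0, 0.01], [-0.99, 0.01, -0.14], [0.14, -0.01, -0.99]]
scene 518.4862178843231 [0.845 0.503 1.256] [[-0.85, 0.53, 0.01], [0.46, 0.74, -0.5], [-0.27, -0.42, -0.87]]
```

View pics/top0.png

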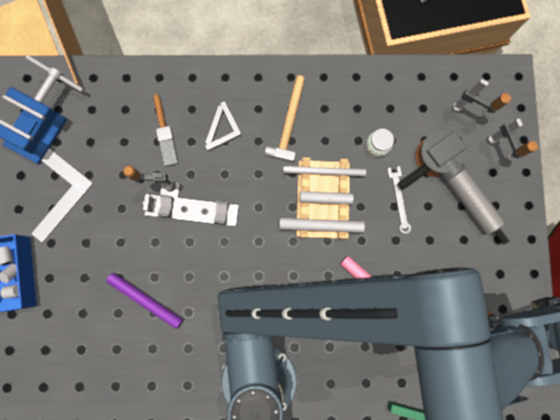

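View pics/scene0.png

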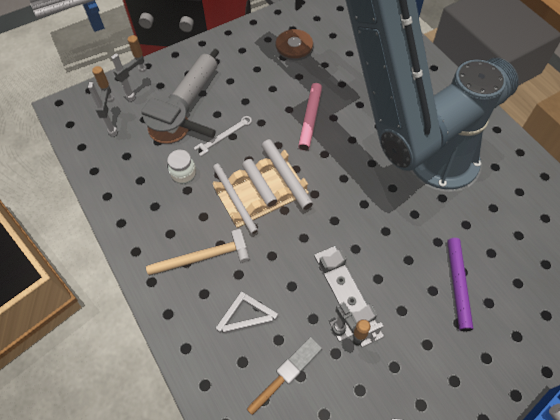

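The top view shows the long thick tube as the lowest one on the bearers (322,226). The V-blocks are at (190,207), with the stop at the left end (148,203). The clamp is parked with its bar near (170,188) and its handle near (130,173).

Run:
```python
from h import *
c=dict(np.load("top0.npz")); W=pts(c)
im=c["image"]
def box(u0,u1,v0,v1): 
    return W[v0:v1,u0:u1].reshape(-1,3), im[v0:v1,u0:u1].reshape(-1,3)
def ax(P,n):
    m=P.mean(0); print(n,len(P),np.round(m,4),end=' ')
    r=cv2.minAreaRect((P[:,:2]*1000).astype(np.float32)); print(np.round(r[0],1),np.round(r[1],1),round(r[2],2),"z",np.round(np.percentile(P[:,2],[2,50,98]),4))
    d=np.linalg.svd(P[:,:2]-m[:2],full_matrices=False)[2][0]; print("   dir deg",np.degrees(np.arctan2(d[1],d[0])))
P,C=box(270,375,212,240)
k=(P[:,2]>.040)&(P[:,2]<.065)&(C.max(1).astype(int)-C.min(1)<25); ax(P[k],"tube")
P,C=box(290,370,185,207);k=(P[:,2]>.040)&(P[:,2]<.065)&(C.max(1).astype(int)-C.min(1)<25); ax(P[k],"short")
P,C=box(138,245,180,235)
print(np.histogram(P[:,2],bins=np.arange(-.01,.2,.01)))
for a,b in((.046,.056),(.068,.085)):
    k=(P[:,2]>a)&(P[:,2]<b); ax(P[k],f"v {a}")
z=W[...,2]
big=cv2.resize(im[150:240,110:255],None,fx=5,fy=5,interpolation=cv2.INTER_CUBIC); save("vcrop.png",big)
P,C=box(115,150,160,190); k=P[:,2]>.1; ax(P[k],"handle")
```

```text
tube 899 [ 0.4295 -0.1787  0.0505] [ 430.7 -179.7] [240.9  33. ] 87.29 z [0.0418 0.0508 0.058 ]
   dir deg -92.65455895487464
short 517 [ 0.5079 -0.1954  0.0507] [ 508.5 -194.4] [149.   29.4] 87.96 z [0.042  0.0511 0.0575]
   dir deg -92.24304828193338
(array([1294, 2503, 1142,  124,  200,  261,  170,   24,   54,   29,    2,
          5,    7,    6,   10,   20,   11,    3,    0,    0]), array([-0.01,  0.  ,  0.01,  0.02,  0.03,  0.04,  0.05,  0.06,  0.07,
        0.08,  0.09,  0.1 ,  0.11,  0.12,  0.13,  0.14,  0.15,  0.16,
        0.17,  0.18,  0.19]))
v 0.046 278 [0.4842 0.1965 0.0504] [498.9 206.9] [237.4  94.4] 82.68 z [0.0463 0.0502 0.0555]
   dir deg 80.45999965963975
v 0.068 82 [0.5013 0.3037 0.0777] [520.  289.4] [ 30.1 105.2] 49.81 z [0.0692 0.0782 0.084 ]
   dir deg 139.1453607894605
handle 267 [0.5503 0.311  0.1911] [554.1 309.2] [28.1 49.4] 2.88 z [0.1102 0.197  0.2329]
   dir deg -85.26230436920446
```

View pics/vcrop.png

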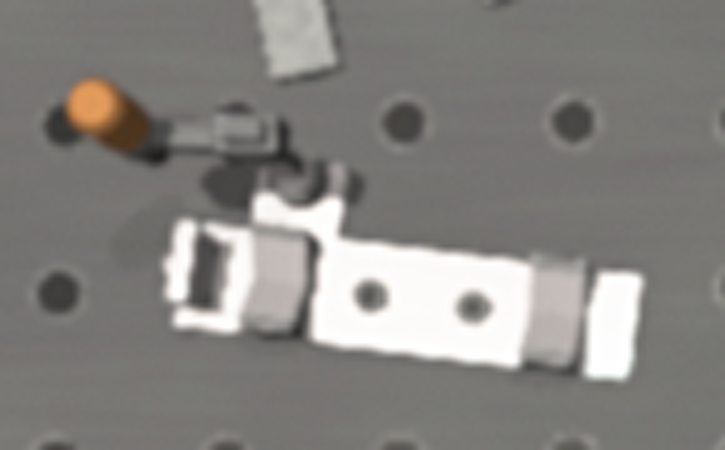

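{"method": "send_rows", "body": {
  "increments": [0,0,0.088,1.9,3.0,0.3,1,0,0,0.088,1.9,3.0,0.3,1,0,0,0.088,1.9,3.0,0.3,1,0,0,0.088,1.9,3.0,0.3,1,0,0,0.088,1.9,3.0,0.3,1,0,0,0.088,1.9,3.0,0.3,1,0,0,0.088,1.9,3.0,0.3,1,0,0,0.088,1.9,3.0,0.3,1,0,0,0.088,1.9,3.0,0.3,1,0,0,0.088,1.9,3.0,0.3,1,0,0,0.088,1.9,3.0,0.3,1,0,0,0.088,1.9,3.0,0.3,1,0,0,0.088,1.9,3.0,0.3,1,0,0,0.088,1.9,3.0,0.3,1,0,0,0,0,0,0,1,0,0,0,0,0,0,1]
}}

```text
time: 1.43
position: [0.4445, -0.1774, 0.2725]
tool_rot: [0.723, 0.691, -0.0, -0.0]
ft_force: [0.4, 0.6, -0.1]
grip_width: 0.0871
grip_force: 0.0
```

Run:
```python
from h import *
c=robot.camera("wrist"); np.savez("w1.npz",**c); save("w1.png",c["image"]); print(c["fx"],np.round(-c["R"].T@c["t"],3),np.round(c["R"],2).tolist())
o=robot.get_obs(); print(o["position"],o["tool_rot"],o["q"])
```

```text
340.61038065803837 [ 0.447 -0.098  0.427] [[1.0, -0.05, -0.0], [-0.05, -0.96, 0.29], [-0.01, -0.29, -0.96]]
[ 0.44393723 -0.17860543  0.27232781] [ 7.24092094e-01  6.89703176e-01 -3.80067681e-04 -1.53107700e-04] [-6.16165086e-01  2.75569005e-01  1.73572681e+00 -7.59389898e-04
  1.13074366e+00 -5.67203369e-01]
```

{"method": "send_rows", "body": {
  "increments": [0,0,0,0.2,3.0,0.5,1,0,0,0,0.2,3.0,0.5,1,0,0,0,0.2,3.0,0.5,1,0,0,0,0.2,3.0,0.5,1,0,0,0,0.2,3.0,0.5,1,0,0,0,0.2,3.0,0.5,1,0,0,0,0.2,3.0,0.5,1,0,0,0,0.2,3.0,0.5,1,0,0,0,0.2,3.0,0.5,1,0,0,0,0.2,3.0,0.5,1,0,0,0,0.2,3.0,0.5,1,0,0,0,0.2,3.0,0.5,1,0,0,0,0.2,3.0,0.5,1,0,0,0,0,0,0,1,0,0,0,0,0,0,1]
}}

```text
time: 2.73
position: [0.4705, 0.2104, 0.3373]
tool_rot: [0.725, 0.689, -0.0, 0.0]
ft_force: [-0.1, -0.5, -0.7]
grip_width: 0.0868
grip_force: 0.0
```

Run:
```python
from h import *
c=robot.camera("wrist"); np.savez("w2.npz",**c); save("w2.png",c["image"]); print(c["fx"],np.round(-c["R"].T@c["t"],3),np.round(c["R"],2).tolist())
o=robot.get_obs(); print(o["time"],o["position"],o["tool_rot"],o["q"])
a=cv2.imread("pics/w1.png");b=cv2.imread("pics/w2.png"); cv2.imwrite("pics/w12.png",cv2.resize(np.vstack([a,b]),None,fx=.7,fy=.7))
```

```text
340.61038065803837 [0.474 0.29  0.492] [[1.0, -0.05, -0.0], [-0.05, -0.96, 0.29], [-0.01, -0.29, -0.96]]
2.7833 [0.47018483 0.20960411 0.33699779] [ 7.24991613e-01  6.88757234e-01 -7.89520574e-04  1.00742103e-04] [ 2.02614234e-01  2.61460163e-01  1.56017761e+00 -1.03814582e-03
  1.32118869e+00  2.54120076e-01]
```

View pics/w12.png

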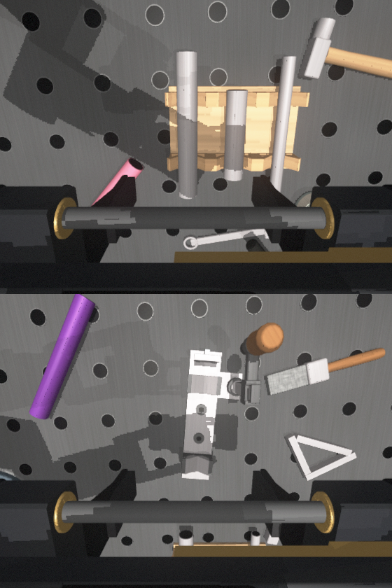

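Run:
```python
from h import *
c=dict(np.load("w2.npz")); W=pts(c); im=c["image"]
a=im[30:270,230:420]; z=W[30:270,230:420,2]
zz=cv2.applyColorMap(np.clip(z*255/.2,0,255).astype(np.uint8),cv2.COLORMAP_JET)[...,::-1]
save("w2c.png",cv2.resize(np.hstack([a,zz]),None,fx=2.1,fy=2.1,interpolation=cv2.INTER_CUBIC))
# side edges of blocks/tubes
c=dict(np.load("w1.npz")); W=pts(c); im=c["image"]
P=W.reshape(-1,3);C=im.reshape(-1,3).astype(int)
k=(abs(P[:,0]-.43)<.03)&(abs(P[:,1]+.18)<.14)&(P[:,2]>.044)&(P[:,2]<.065)&(C.max(1)-C.min(1)<25)
Q=P[k]; r=cv2.minAreaRect((Q[:,:2]*1000).astype(np.float32)); print(len(Q),r,np.percentile(Q[:,2],[5,50,95,99]))
# ridge: fit x = a + b*y and curve
for y in np.arange(-.29,-.06,.03):
    s=Q[abs(Q[:,1]-y)<.01]
    if len(s)>10: print(round(y,3),np.round([s[:,0].min(),s[:,0].max(),np.median(s[s[:,2]>np.percentile(s[:,2],70),0]),s[:,2].max()],4))
```

```text
5488 ((431.7968444824219, -180.14132690429688), (240.3716278076172, 30.341154098510742), 87.4434585571289) [0.04514356 0.05126451 0.05375022 0.05431761]
-0.29 [0.4118 0.4424 0.4269 0.0544]
-0.26 [0.4132 0.4438 0.4283 0.0551]
-0.23 [0.4145 0.4451 0.4296 0.0549]
-0.2 [0.416  0.4465 0.4309 0.0543]
-0.17 [0.4172 0.4477 0.4333 0.0548]
-0.14 [0.4188 0.4492 0.4333 0.0549]
-0.11 [0.42   0.4505 0.4352 0.0551]
-0.08 [0.4211 0.4519 0.4373 0.055 ]<stdin>:4: RuntimeWarning: invalid value encountered in cast
```

View pics/w2c.png

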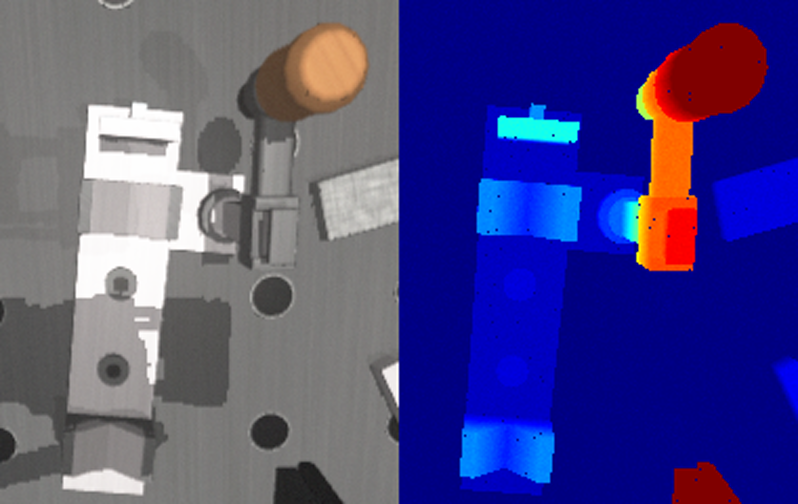

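The crop shows the stop near (140,132), the blocks near (130,208) and (110,450), the clamp bushing near (225,213) and the handle top near (330,68).

```bash
python3 - <<'E' 2>/dev/null
from h import *
c=dict(np.load("w2.npz")); W=pts(c)
z=W[...,2]
def rect(m,n):
    k,l,st,_=cv2.connectedComponentsWithStats(m.astype(np.uint8))
    for i in range(1,k):
        if st[i,4]>150:
            P=W[l==i]; r=cv2.minAreaRect((P[:,:2]*1000).astype(np.float32)); print(n,st[i],np.round(r[0],1),np.round(r[1],1),round(r[2],2),"z",np.round(np.percentile(P[:,2],[2,50,98]),4))
roi=np.zeros(z.shape,bool); roi[60:262,255:330]=1
rect(roi&(z>.021)&(z<.0585),"blk")
rect(roi&(z>.06)&(z<.09),"stop")
roi[:]=0; roi[30:170,330:420]=1
rect(roi&(z>.215),"handle top"); rect(roi&(z>.13)&(z<.2),"arm")
# V line per block
for y in (.1,.11,.12,.25,.26,.27,.28,.29):
    m=(abs(W[...,1]-y)<.004)&(z>.021)&(z<.06)&(W[...,0]>.44)&(W[...,0]<.54)
    P=W[m]
    if len(P)>30:
        # fit V: two slopes
        from scipy.optimize import least_squares
        P=P[P[:,2]<.05]; f=lambda p: np.abs(P[:,0]-p[0])+p[1]-P[:,2]
        r=least_squares(f,[np.median(P[:,0]),.03],loss='soft_l1',f_scale=.001); print(y,len(P),np.round(r.x,4),np.sqrt(np.mean(r.fun**2)))
print(np.nanmax(z[30:170,330:420]), robot.get_obs()["position"])
E
```

```text
blk [ 267  115   50   30 1259] [490.4 266. ] [32.1 61.7] 82.62 z [0.0316 0.0464 0.0533]
blk [ 259  228   45   32 1153] [470.  107.5] [33.5 61. ] 82.4 z [0.0233 0.0435 0.0531]
stop [277  85  39  13 378] [496.4 310.5] [10.  43.8] 82.61 z [0.0654 0.0789 0.0806]
handle top [ 363   41   43   43 1404] [554.  319.5] [28.7 28.7] 21.15 z [0.2184 0.2281 0.2301]
arm [ 344   52   34  107 2088] [551.3 286.4] [22.3 90.4] 1.38 z [0.1366 0.1569 0.1959]
0.1 143 [0.4689 0.0306] 0.001258933969224342
0.11 147 [0.4704 0.0305] 0.0016683951839901547
0.12 252 [0.4766 0.0254] 0.008453957563314967
0.25 111 [0.4891 0.0305] 0.018034269817150783
0.26 224 [0.4901 0.0305] 0.016921753677349473
0.27 202 [0.4913 0.0307] 0.010242089071601086
0.28 149 [0.4924 0.0309] 0.003544622275445162
0.23093137761458218 [0.47018483 0.20960411 0.33699779]
```

{"method": "send_rows", "body": {
  "increments": [0,0,0.001,-0.27,-2.79,-1.4,0.62,0,0,0.001,-0.27,-2.79,-1.4,0.62,0,0,0.001,-0.27,-2.79,-1.4,0.62,0,0,0.001,-0.27,-2.79,-1.4,0.62,0,0,0.001,-0.27,-2.79,-1.4,0.62,0,0,0.001,-0.27,-2.79,-1.4,0.62,0,0,0.001,-0.27,-2.79,-1.4,0.62,0,0,0,-0.27,-2.79,-1.4,0.62,0,0,0,-0.27,-2.79,-1.4,0.62,0,0,0,-0.27,-2.79,-1.4,0.62,0,0,0,-0.27,-2.79,-1.4,0.62,0,0,0,-0.27,-2.79,-1.4,0.62,0,0,0,-0.27,-2.79,-1.4,0.62,0,0,0,-0.27,-2.79,-1.4,0.62,0,0,0,0,0,0,0.62,0,0,0,0,0,0,0.62,0,0,0,0,0,0,0.62]
}}

```text
time: 4.2
position: [0.431, -0.1802, 0.1415]
tool_rot: [0.723, 0.691, -0.0, -0.001]
ft_force: [0.7, -0.5, 0.2]
grip_width: 0.0541
grip_force: 0.0
```

{"method": "send_rows", "body": {
  "newtons": 25,
  "increments": [0,0,0,0.07,0,-1.35,0.62,0,0,0,0,0,-1.35,0.62,0,0,0,0,0,-1.35,0.62,0,0,0,0,0,-1.35,0.62,0,0,0,0,0,-1.35,0.62,0,0,0,0,0,-1.35,0.62,0,0,0,0,0,-1.35,0.62,0,0,0,0,0,-1.35,0.62,0,0,0,0,0,-0.28,0.62,0,0,0,0,0,-0.28,0.62,0,0,0,0,0,-0.28,0.62,0,0,0,0,0,0,0.62,0,0,0,0,0,0,0.2,0,0,0,0,0,0,0.2,0,0,0,0,0,0,0.2,0,0,0,0,0,0,0.2,0,0,0,0,0,0,0.2,0,0,0,0,0,0,0.2]
}}

```text
time: 5.7
position: [0.4334, -0.1799, 0.0255]
tool_rot: [0.722, 0.692, 0.0, 0.001]
ft_force: [1.7, 1.4, 3.1]
grip_width: 0.0326
grip_force: 25.0
```

{"method": "send_rows", "body": {
  "increments": [0,0,0,0,0,0.4,0.2,0,0,0,0,0,1,0.2,0,0,0,0,0,2,0.2,0,0,0,0,0,2,0.2,0,0,0,0,0,2,0.2,0,0,0,0,0,2,0.2,0,0,0,0,0,1.6,0.2,0,0,0,0,0,0,0.2,0,0,0,0,0,0,0.2]
}}

```text
time: 6.45
position: [0.4329, -0.1797, 0.1359]
tool_rot: [0.722, 0.692, 0.0, 0.001]
ft_force: [-0.2, -0.2, -3.8]
grip_width: 0.0328
grip_force: 25.0
```

Run:
```python
from h import *
o=robot.get_obs(); print(o["position"],o["tool_rot"],o["ft_force"],o["moment"])
a=np.degrees(2*np.arctan2(o["tool_rot"][1],o["tool_rot"][0])); print("tube yaw if aligned",a)
c=robot.camera("scene"); save("s2.png",c["image"]); W=pts(c); P=W.reshape(-1,3); C=c["image"].reshape(-1,3).astype(int)
k=(abs(P[:,0]-.432)<.04)&(abs(P[:,1]+.18)<.15)&(P[:,2]>.10)&(P[:,2]<.16)&(C.max(1)-C.min(1)<40)
for y in np.arange(-.32,-.02,.02):
    s=P[k&(abs(P[:,1]-y)<.006)]
    if len(s)>5: print(round(y,2),len(s),np.round(np.percentile(s,[2,98],0),4).tolist())
```

```text
[ 0.43288465 -0.17970493  0.13587987] [7.22125773e-01 6.91761342e-01 9.29770637e-05 7.77717237e-04] [-0.19816108 -0.16087558 -3.8015506 ] [-0.01297526 -0.03030942  0.00426608]
tube yaw if aligned 87.53942683009761
-0.3 20 [[0.4134, -0.3045, 0.1465], [0.4442, -0.2941, 0.1598]]
-0.28 27 [[0.4158, -0.2856, 0.1429], [0.4449, -0.2741, 0.1594]]
-0.2 6 [[0.4183, -0.1989, 0.1556], [0.4249, -0.1943, 0.1586]]
-0.18 22 [[0.4146, -0.1833, 0.1305], [0.4599, -0.1742, 0.1592]]
-0.16 27 [[0.4192, -0.1649, 0.1418], [0.4504, -0.1547, 0.1597]]
-0.14 29 [[0.4209, -0.1456, 0.1434], [0.4527, -0.1344, 0.1599]]
-0.12 34 [[0.4219, -0.1255, 0.1432], [0.4522, -0.1155, 0.1597]]
-0.1 33 [[0.4225, -0.1058, 0.1402], [0.4541, -0.0954, 0.1597]]
-0.08 32 [[0.4237, -0.0859, 0.1443], [0.454, -0.0745, 0.1597]]
-0.06 62 [[0.4236, -0.0649, 0.1291], [0.4543, -0.0593, 0.1597]]
```

{"method": "send_rows", "body": {
  "increments": [0,0,-0.0062,0.335,1.2,0,0.2,0,0,-0.0062,0.335,2.2,0,0.2,0,0,-0.0062,0.335,2.7,0,0.2,0,0,-0.0062,0.335,2.7,0,0.2,0,0,-0.0062,0.335,2.7,0,0.2,0,0,-0.0062,0.335,2.7,0,0.2,0,0,-0.0062,0.335,2.7,0,0.2,0,0,-0.0062,0.335,2.7,0,0.2,0,0,-0.0062,0.335,2.7,0,0.2,0,0,-0.0062,0.335,2.7,0,0.2,0,0,-0.0062,0.335,2.7,0,0.2,0,0,-0.0062,0.335,2.7,0,0.2,0,0,-0.0062,0.335,2.7,0,0.2,0,0,-0.0062,0.335,2.0,0,0.2,0,0,0,0,0,0,0.2,0,0,0,0,0,0,0.2,0,0,0,0,0,0,0.2]
}}

```text
time: 7.92
position: [0.4785, 0.1708, 0.1339]
tool_rot: [0.751, 0.66, -0.002, -0.001]
ft_force: [0.0, 0.9, -3.6]
grip_width: 0.0334
grip_force: 25.0
```

Run:
```python
from h import *
o=robot.get_obs(); print(o["position"],o["ft_force"],np.degrees(2*np.arctan2(o["tool_rot"][1],o["tool_rot"][0])))
c=robot.camera("top"); np.savez("top3.npz",**c); save("top3.png",cv2.resize(c["image"][130:260,90:270],None,fx=3.5,fy=3.5,interpolation=cv2.INTER_CUBIC))
```

```text
[0.47850464 0.17083755 0.13385947] [ 0.02318981  0.88132128 -3.61960617] 82.59482469310014
```

View pics/top3.png

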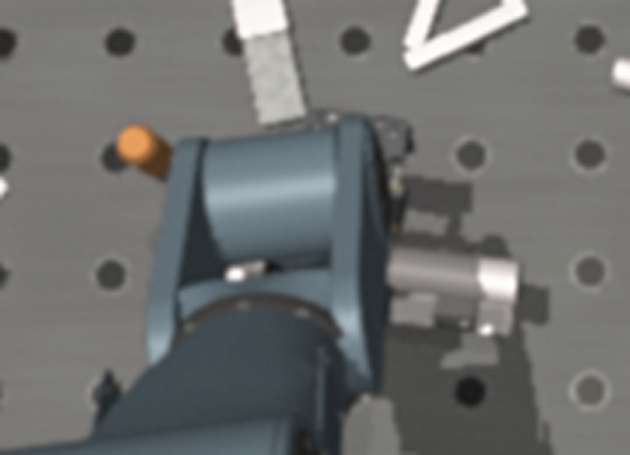

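{"method": "send_rows", "body": {
  "increments": [0,0,0,0.1,0.1,-1.1,0.2,0,0,0,0,0,-1.1,0.2,0,0,0,0,0,-1.1,0.2,0,0,0,0,0,-1.1,0.2,0,0,0,0,0,-1.1,0.2,0,0,0,0,0,-1.1,0.2,0,0,0,0,0,-0.9,0.2,0,0,0,0,0,-0.3,0.2,0,0,0,0,0,-0.2,0.2,0,0,0,0,0,-0.2,0.2,0,0,0,0,0,-0.2,0.2,0,0,0,0,0,0,0.2,0,0,0,0,0,0,0.2]
}}

```text
time: 9.05
position: [0.481, 0.1724, 0.0514]
tool_rot: [0.751, 0.66, 0.0, 0.0]
ft_force: [0.2, 0.1, -3.9]
grip_width: 0.0328
grip_force: 25.0
```

{"method": "send_rows", "body": {
  "increments": [0,0,0,0,0,-0.2,0.2,0,0,0,0,0,-0.2,0.2,0,0,0,0,0,-0.1,0.2,0,0,0,0,0,-0.1,0.2,0,0,0,0,0,0,0.2,0,0,0,0,0,0,0.2]
}}

```text
time: 9.55
position: [0.4808, 0.1723, 0.0451]
tool_rot: [0.751, 0.66, -0.0, -0.0]
ft_force: [0.5, -0.5, -2.9]
grip_width: 0.0332
grip_force: 25.0
```

{"method": "send_rows", "body": {
  "increments": [0,0,0,0,0,-0.05,0.2,0,0,0,0,0,-0.05,0.2,0,0,0,0,0,0,0.2,0,0,0,0,0,0,0.2]
}}

```text
time: 9.88
position: [0.4804, 0.1723, 0.0441]
tool_rot: [0.751, 0.66, -0.0, -0.0]
ft_force: [-1.1, -0.2, -2.4]
grip_width: 0.0332
grip_force: 25.0
```

{"method": "send_rows", "body": {
  "increments": [0,0,0,0,0,-0.05,0.2,0,0,0,0,0,-0.05,0.2,0,0,0,0,0,0,0.2,0,0,0,0,0,0,0.2]
}}

```text
time: 10.22
position: [0.48, 0.1724, 0.0436]
tool_rot: [0.751, 0.66, -0.001, -0.0]
ft_force: [-3.9, 1.1, 5.5]
grip_width: 0.0331
grip_force: 25.0
```

{"method": "send_rows", "body": {
  "newtons": 12,
  "increments": [0,0,0,0,0,0,0.48,0,0,0,0,0,0,0.48,0,0,0,0,0,0,0.48,0,0,0,0,0,0,0.3,0,0,0,0,0,0,0.3,0,0,0,0,0,0,0.3,0,0,0,0,0,0,0.3]
}}

```text
time: 10.8
position: [0.4799, 0.1725, 0.043]
tool_rot: [0.752, 0.66, -0.001, -0.001]
ft_force: [-3.2, 1.8, 2.2]
grip_width: 0.0332
grip_force: 12.0
```

{"method": "send_rows", "body": {
  "increments": [0,0,0,0.02,0.2,0,0.3,0,0,0,0.03,0.2,0,0.3,0,0,0,0.02,0.2,0,0.3,0,0,0,0.03,0.2,0,0.3,0,0,0,0.02,0.2,0,0.3,0,0,0,0.01,0.1,0,0.3,0,0,0,0,0,0,0.3,0,0,0,0,0,0,0.3]
}}

```text
time: 11.47
position: [0.4814, 0.1836, 0.043]
tool_rot: [0.751, 0.66, -0.0, -0.001]
ft_force: [-5.1, 1.5, 2.9]
grip_width: 0.0333
grip_force: 12.0
```

{"method": "send_rows", "body": {
  "increments": [0,0,0,-0.03,0.08,0,0.3,0,0,0,0.01,0.08,0,0.3,0,0,0,0.01,0.08,0,0.3,0,0,0,0,0,0,0.3,0,0,0,0,0,0,0.3]
}}

```text
time: 11.88
position: [0.4817, 0.1858, 0.0431]
tool_rot: [0.751, 0.66, -0.0, -0.0]
ft_force: [-5.1, 0.1, 1.6]
grip_width: 0.0333
grip_force: 12.0
```

{"method": "send_rows", "body": {
  "increments": [0,0,0,-0.03,0.06,0,0.3,0,0,0,0,0.06,0,0.3,0,0,0,0,0,0,0.3,0,0,0,0,0,0,0.3]
}}

```text
time: 12.22
position: [0.4819, 0.187, 0.0431]
tool_rot: [0.751, 0.66, 0.0, 0.0]
ft_force: [-3.7, -1.0, -0.1]
grip_width: 0.0332
grip_force: 12.0
```

{"method": "send_rows", "body": {
  "increments": [0,0,0,-0.02,0.06,0,0.3,0,0,0,0,0.06,0,0.3,0,0,0,0,0,0,0.3,0,0,0,0,0,0,0.3]
}}

```text
time: 12.55
position: [0.4819, 0.1874, 0.0431]
tool_rot: [0.751, 0.66, -0.0, 0.001]
ft_force: [-2.8, -4.5, -1.0]
grip_width: 0.0332
grip_force: 12.0
```

{"method": "send_rows", "body": {
  "increments": [0,0,0,-0.02,0.06,0,0.3,0,0,0,0,0,0,0.3,0,0,0,0,0,0,0.3]
}}

```text
time: 12.8
position: [0.4819, 0.1874, 0.0431]
tool_rot: [0.751, 0.66, -0.0, 0.001]
ft_force: [-3.0, -7.1, -0.2]
grip_width: 0.0333
grip_force: 12.0
```

{"method": "send_rows", "body": {
  "increments": [0,0,0,0.02,-0.05,0,0.3,0,0,0,0,0,0,0.45,0,0,0,0,0,0,0.6,0,0,0,0,0,0,0.6,0,0,0,0,0,0,0.6,0,0,0,0,0,1,0.6,0,0,0,0,0,2,0.6,0,0,0,0,0,2.5,0.6,0,0,0,0,0,2.5,0.6,0,0,0,0,0,2.5,0.6,0,0,0,0,0,2.5,0.6,0,0,0,0,0,2.5,0.6,0,0,0,0,0,2.5,0.6,0,0,0,0,0,2.5,0.6,0,0,0,0,0,2.5,0.6,0,0,0,0,0,0,0.6,0,0,0,0,0,0,0.6]
}}

```text
time: 14.22
position: [0.4825, 0.1885, 0.2754]
tool_rot: [0.751, 0.66, 0.002, 0.001]
ft_force: [-0.3, -0.4, -0.7]
grip_width: 0.0523
grip_force: 0.0
```

```bash
python3 - <<'E' 2>/dev/null
from h import *
o=robot.get_obs(); print(o["position"],o["ft_force"],o["q"])
c=robot.camera("wrist"); np.savez("w4.npz",**c); W=pts(c);z=W[...,2]; print(np.round(-c["R"].T@c["t"],3))
k=(z>.222)&(abs(W[...,0]-.554)<.03)&(abs(W[...,1]-.32)<.03)
P=W[k]; r=cv2.minAreaRect((P[:,:2]*1000).astype(np.float32)); print(len(P),r,np.percentile(P[:,2],[5,50,95]))
t=(z>.055)&(z<.08)&(abs(W[...,0]-.48)<.05)&(abs(W[...,1]-.19)<.119)
P=W[t]; r=cv2.minAreaRect((P[:,:2]*1000).astype(np.float32)); print(len(P),r,np.percentile(P[:,2],[5,50,95,99]))
for y in(.08,.1,.14,.2,.24,.28,.3):
    s=P[abs(P[:,1]-y)<.004]
    if len(s)>5: print(y,np.round(np.percentile(s[:,2],98),4), np.round([s[:,0].min(),s[:,0].max()],4))
save("w4.png",c["image"])
E
```

```text
[0.48249748 0.18854801 0.27544085] [-0.29795907 -0.3717707  -0.72221262] [1.56539147e-01 3.26379569e-01 1.64641786e+00 7.66547405e-05
 1.16328283e+00 2.86011692e-01]
[0.491 0.267 0.431]
936 ((553.09423828125, 311.17022705078125), (11.390498161315918, 27.199556350708008), 82.57295227050781) [0.22250452 0.22738464 0.22964721]
6631 ((483.4743347167969, 189.84979248046875), (243.2382354736328, 43.19465637207031), 83.93063354492188) [0.06019741 0.06915054 0.07222873 0.0788809 ]
0.08 0.0718 [0.45   0.4823]
0.1 0.0719 [0.453  0.4862]
0.14 0.0719 [0.4574 0.4909]
0.2 0.0721 [0.4649 0.4994]
0.24 0.072 [0.4707 0.5042]
0.28 0.0724 [0.4755 0.5088]
0.3 0.0772 [0.4784 0.5171]
```

View pics/w4.png

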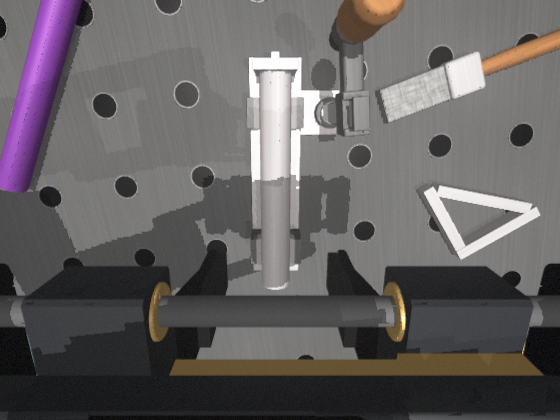

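{"method": "send_rows", "body": {
  "newtons": 40,
  "increments": [0,0,0,1.22,2.19,0.1,0.7,0,0,0,1.22,2.19,0.1,0.7,0,0,0,1.22,2.19,0.1,0.7,0,0,0,1.22,2.19,0.1,0.7,0,0,0,1.22,2.19,0.1,0.7,0,0,0,1.2,2.19,0,0.7,0,0,0,0,0,0,0.7,0,0,0,0,0,0,0.7,0,0,0,0,0,0,0.7]
}}

```text
time: 15.02
position: [0.5533, 0.3189, 0.2764]
tool_rot: [0.751, 0.66, -0.002, -0.001]
ft_force: [0.6, -0.7, -0.2]
grip_width: 0.0608
grip_force: 0.0
```

{"method": "send_rows", "body": {
  "increments": [0,0,0,0.15,0.1,-1.5,0.7,0,0,0,0,0,-1.5,0.7,0,0,0,0,0,-1.5,0.7,0,0,0,0,0,-1.5,0.7,0,0,0,0,0,-1.0,0.7,0,0,0,0,0,-0.7,0.7,0,0,0,0,0,-0.3,0.7,0,0,0,0,0,0,0.7,0,0,0,0,0,0,0.7]
}}

```text
time: 15.77
position: [0.5564, 0.3206, 0.1987]
tool_rot: [0.752, 0.66, 0.0, 0.0]
ft_force: [-0.2, 0.2, -0.6]
grip_width: 0.0607
grip_force: 0.0
```

{"method": "send_rows", "body": {
  "increments": [0,0,0,0,0,0,0.5,0,0,0,0,0,0,0.4,0,0,0,0,0,0,0.2,0,0,0,0,0,0,0.2,0,0,0,0,0,0,0.2,0,0,0,0,0,0,0.2]
}}

```text
time: 16.27
position: [0.5559, 0.3207, 0.1983]
tool_rot: [0.751, 0.66, 0.0, -0.0]
ft_force: [-4.2, 1.7, 2.2]
grip_width: 0.0286
grip_force: 2.7
```

{"method": "send_rows", "body": {
  "increments": [0,0,0,0,0,0,0.1,0,0,0,0,0,0,0.1,0,0,0,0,0,0,0.1]
}}

```text
time: 16.52
position: [0.556, 0.3207, 0.1983]
tool_rot: [0.751, 0.66, 0.0, -0.0]
ft_force: [-1.1, 0.1, 1.3]
grip_width: 0.0281
grip_force: 40.1
```

Run:
```python
import numpy as np
# arc about bar; from measured handle to pi/2
h=np.array([.5557,.3205]); c=np.array([.4819,.1874]); a=np.radians(7.4)
e=np.array([np.sin(a),np.cos(a)]); ex=np.array([e[1],-e[0]]); b=c+.062*ex+.08*e; print(b,np.linalg.norm(h-b))
t0=np.arctan2(*(h-b)[::-1]); t1=np.arctan2(e[1],e[0])+np.pi/2; print(np.degrees([t0,t1]),t1-t0)
n=18
p=b+.062*np.c_[np.cos(np.linspace(t0,t1,n+1)),np.sin(np.linspace(t0,t1,n+1))]
print(np.round(np.diff(p,axis=0)*100,2).tolist(),(t1-t0)/n,p[-1])
```

```text
[0.55368726 0.25874837] 0.06178442703834385
[ 88.13315536 172.6       ] 1.4742245476925053
[[-0.51, -0.0], [-0.51, -0.05], [-0.5, -0.09], [-0.49, -0.13], [-0.48, -0.17], [-0.46, -0.21], [-0.45, -0.24], [-0.42, -0.28], [-0.4, -0.31], [-0.37, -0.34], [-0.34, -0.37], [-0.31, -0.4], [-0.28, -0.42], [-0.24, -0.45], [-0.21, -0.46], [-0.17, -0.48], [-0.13, -0.49], [-0.09, -0.5]] 0.08190136376069473 [0.49220365 0.26673369]
```

{"method": "send_rows", "body": {
  "increments": [0,0,0.082,-0.51,0,0,0.1,0,0,0.082,-0.51,-0.05,0,0.1,0,0,0.082,-0.5,-0.09,0,0.1,0,0,0.082,-0.49,-0.13,0,0.1,0,0,0.082,-0.48,-0.17,0,0.1,0,0,0.082,-0.46,-0.21,0,0.1,0,0,0.082,-0.45,-0.24,0,0.1,0,0,0.082,-0.42,-0.28,0,0.1,0,0,0.082,-0.4,-0.31,0,0.1,0,0,0,0,0,0,0.1]
}}

```text
time: 17.35
position: [0.5127, 0.3058, 0.1983]
tool_rot: [0.462, 0.887, -0.0, -0.001]
ft_force: [-2.4, 2.3, 1.0]
grip_width: 0.0286
grip_force: 40.2
```

{"method": "send_rows", "body": {
  "increments": [0,0,0.082,-0.37,-0.34,0,0.1,0,0,0.082,-0.34,-0.37,0,0.1,0,0,0.082,-0.31,-0.4,0,0.1,0,0,0.082,-0.28,-0.42,0,0.1,0,0,0.082,-0.24,-0.45,0,0.1,0,0,0.082,-0.21,-0.46,0,0.1,0,0,0.082,-0.17,-0.48,0,0.1,0,0,0.082,-0.13,-0.49,0,0.1,0,0,0.082,-0.09,-0.5,0,0.1,0,0,0,0,0,0,0.1,0,0,0,0,0,0,0.1,0,0,0,0,0,0,0.1]
}}

```text
time: 18.35
position: [0.491, 0.2664, 0.1982]
tool_rot: [0.114, 0.994, -0.001, -0.002]
ft_force: [-4.8, -1.5, 4.6]
grip_width: 0.0281
grip_force: 40.2
```

Run:
```python
from h import *
o=robot.get_obs(); print(o["position"],o["ft_force"],o["q"]); p=o["position"][:2]-[.55369,.25875]; print(np.linalg.norm(p),np.degrees(np.arctan2(p[1],p[0])),np.degrees(2*np.arctan2(o["tool_rot"][1],o["tool_rot"][0])))
c=robot.camera("scene"); W=pts(c); 
save("s5.png",cv2.resize(c["image"][220:380,270:430],None,fx=3.5,fy=3.5,interpolation=cv2.INTER_CUBIC))
```

```text
[0.49104622 0.26642236 0.19818688] [-4.78864478 -1.49758997  4.61805334] [ 2.97187762e-01  4.80837234e-01  1.63222237e+00 -1.99088784e-04
  1.03205817e+00 -1.04549826e+00]
0.06311187299807358 173.01741529355493 166.9361120209516
```

View pics/s5.png

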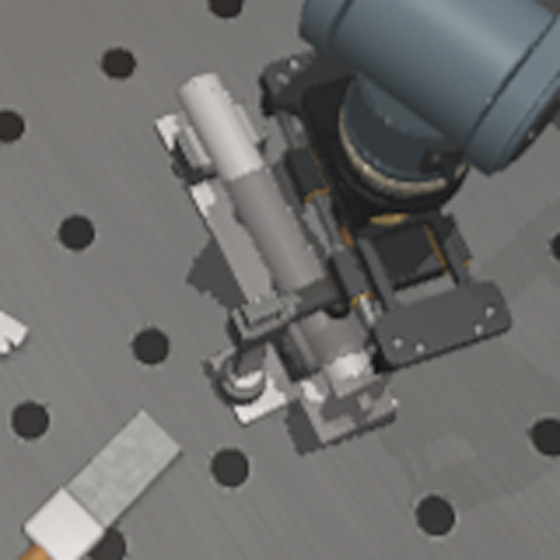

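{"method": "send_rows", "body": {
  "increments": [0,0,0,-0.06,0,-0.2,0.1,0,0,0,0,0,-0.3,0.1,0,0,0,0,0,-0.3,0.1,0,0,0,0,0,-0.3,0.1,0,0,0,0,0,-0.3,0.1,0,0,0,0,0,-0.3,0.1,0,0,0,0,0,-0.3,0.1,0,0,0,0,0,-0.3,0.1,0,0,0,0,0,-0.3,0.1,0,0,0,0,0,-0.1,0.1,0,0,0,0,0,0,0.1]
}}

```text
time: 19.32
position: [0.491, 0.2665, 0.1708]
tool_rot: [0.113, 0.994, -0.001, -0.001]
ft_force: [-4.8, -2.3, 2.2]
grip_width: 0.0281
grip_force: 40.2
```

{"method": "send_rows", "body": {
  "increments": [0,0,0,0,0,-0.1,0.1,0,0,0,0,0,-0.1,0.1,0,0,0,0,0,-0.1,0.1,0,0,0,0,0,-0.1,0.1]
}}

```text
time: 19.65
position: [0.4911, 0.2665, 0.1672]
tool_rot: [0.113, 0.994, -0.001, -0.001]
ft_force: [-4.4, -2.8, 5.3]
grip_width: 0.0283
grip_force: 40.2
```

```bash
python3 - <<'E' 2>/dev/null
from h import *
for f in("w2.npz","w4.npz"):
    c=dict(np.load(f)); W=pts(c); P=W.reshape(-1,3); C=c["image"].reshape(-1,3)
    k=(np.hypot(P[:,0]-.554,P[:,1]-.319)<.0145)&(P[:,2]>.06)&(P[:,2]<.17)
    s=P[k]; s=s[np.argsort(s[:,2])]; print(f,len(s)); print(np.round(s[:30],4).tolist()); print(np.histogram(s[:,2],bins=np.arange(.07,.171,.005)))
E
```

```text
w2.npz 227
[[0.5477, 0.3134, 0.1042], [0.5497, 0.3113, 0.1051], [0.5486, 0.3123, 0.1052], [0.5464, 0.3144, 0.1053], [0.5453, 0.3164, 0.1056], [0.5452, 0.3174, 0.1063], [0.5451, 0.3223, 0.1064], [0.5472, 0.3261, 0.1065], [0.5482, 0.327, 0.1065], [0.5451, 0.3213, 0.1066], [0.545, 0.3183, 0.107], [0.5503, 0.3111, 0.1072], [0.5459, 0.3251, 0.1075], [0.5458, 0.3231, 0.1085], [0.5458, 0.3211, 0.1086], [0.5511, 0.3109, 0.1088], [0.5479, 0.3131, 0.1088], [0.5447, 0.3192, 0.1089], [0.5457, 0.324, 0.1089], [0.5467, 0.3141, 0.1091], [0.5456, 0.3201, 0.1092], [0.5456, 0.322, 0.1093], [0.5446, 0.3201, 0.1094], [0.5488, 0.312, 0.1094], [0.5519, 0.3108, 0.1097], [0.5477, 0.314, 0.1097], [0.5487, 0.314, 0.1097], [0.5498, 0.3119, 0.1097], [0.5476, 0.315, 0.1099], [0.5465, 0.315, 0.1102]]
(array([ 0,  0,  0,  0,  0,  0,  1, 28, 21,  2,  0,  0,  0, 18, 26, 23, 56,
       52,  0,  0]), array([0.07 , 0.075, 0.08 , 0.085, 0.09 , 0.095, 0.1  , 0.105, 0.11 ,
       0.115, 0.12 , 0.125, 0.13 , 0.135, 0.14 , 0.145, 0.15 , 0.155,
       0.16 , 0.165, 0.17 ]))
w4.npz 409
[[0.5454, 0.3179, 0.1037], [0.5476, 0.31
[... 317 characters left out ...]
074], [0.5478, 0.3129, 0.1076], [0.5451, 0.3219, 0.1077], [0.5502, 0.311, 0.1079], [0.5454, 0.3155, 0.1079], [0.551, 0.3108, 0.1083], [0.5455, 0.3178, 0.1083], [0.5484, 0.3119, 0.1087], [0.5447, 0.3194, 0.1087], [0.5469, 0.3246, 0.1089], [0.5517, 0.3106, 0.109], [0.5467, 0.323, 0.109], [0.5459, 0.3246, 0.1093], [0.5476, 0.3134, 0.1093], [0.55, 0.3115, 0.1095], [0.5458, 0.323, 0.1095], [0.5458, 0.3238, 0.1095]]
(array([  0,   0,   0,   0,   0,   0,   3,  30,  56,   2,   0,   0,   0,
        19,  35,  38, 103, 123,   0,   0]), array([0.07 , 0.075, 0.08 , 0.085, 0.09 , 0.095, 0.1  , 0.105, 0.11 ,
       0.115, 0.12 , 0.125, 0.13 , 0.135, 0.14 , 0.145, 0.15 , 0.155,
       0.16 , 0.165, 0.17 ]))
```

{"method": "send_rows", "body": {
  "increments": [0,0,0,0,0,-0.03,0.1,0,0,0,0,0,-0.03,0.1]
}}

```text
time: 19.82
position: [0.491, 0.2665, 0.1666]
tool_rot: [0.113, 0.994, -0.001, -0.001]
ft_force: [-5.0, -1.3, 4.8]
grip_width: 0.0282
grip_force: 40.2
```

{"method": "send_rows", "body": {
  "increments": [0,0,0,0,0,-0.02,0.1,0,0,0,0,0,-0.02,0.1]
}}

```text
time: 19.98
position: [0.491, 0.2665, 0.1662]
tool_rot: [0.113, 0.994, -0.001, -0.001]
ft_force: [-4.0, -1.4, 6.2]
grip_width: 0.0278
grip_force: 40.2
```

{"method": "send_rows", "body": {
  "increments": [0,0,0,0,0,-0.03,0.1,0,0,0,0,0,-0.02,0.1]
}}

```text
time: 20.15
position: [0.491, 0.2665, 0.1659]
tool_rot: [0.113, 0.994, -0.001, -0.001]
ft_force: [-5.3, -2.1, 7.5]
grip_width: 0.0285
grip_force: 40.2
```

{"method": "send_rows", "body": {
  "increments": [0,0,0,0,0,-0.02,0.1,0,0,0,0,0,-0.02,0.1]
}}

```text
time: 20.32
position: [0.4911, 0.2665, 0.1658]
tool_rot: [0.113, 0.994, -0.001, -0.001]
ft_force: [-5.4, -2.7, 8.6]
grip_width: 0.0282
grip_force: 40.2
```

{"method": "send_rows", "body": {
  "increments": [0,0,0,0,0,-0.03,0.1,0,0,0,0,0,-0.02,0.1]
}}

```text
time: 20.48
position: [0.491, 0.2665, 0.1656]
tool_rot: [0.113, 0.994, -0.0, -0.001]
ft_force: [-6.7, -1.9, 10.5]
grip_width: 0.028
grip_force: 40.2
```

{"method": "send_rows", "body": {
  "increments": [0,0,0,0,0,-0.04,0.1,0,0,0,0,0,-0.03,0.1]
}}

```text
time: 20.65
position: [0.4911, 0.2665, 0.1653]
tool_rot: [0.113, 0.994, -0.0, -0.001]
ft_force: [-7.2, -2.7, 14.0]
grip_width: 0.0278
grip_force: 40.3
```

{"method": "send_rows", "body": {
  "increments": [0,0,0,0,0,-0.02,0.1,0,0,0,0,0,-0.02,0.1]
}}

```text
time: 20.82
position: [0.4911, 0.2665, 0.1652]
tool_rot: [0.113, 0.994, -0.0, -0.001]
ft_force: [-8.1, -3.3, 13.6]
grip_width: 0.0281
grip_force: 40.3
```

{"method": "send_rows", "body": {
  "increments": [0,0,0,0,0,-0.02,0.1,0,0,0,0,0,-0.01,0.1]
}}

```text
time: 20.98
position: [0.4911, 0.2665, 0.1651]
tool_rot: [0.113, 0.994, -0.0, -0.001]
ft_force: [-8.0, -3.6, 16.1]
grip_width: 0.0282
grip_force: 40.3
```

{"method": "send_rows", "body": {
  "increments": [0,0,0,0,0,0,0.1]
}}

```text
time: 21.07
position: [0.4911, 0.2665, 0.1651]
tool_rot: [0.113, 0.994, -0.0, -0.001]
ft_force: [-7.6, -2.9, 14.4]
grip_width: 0.028
grip_force: 40.3
```

{"method": "send_rows", "body": {
  "increments": [0,0,0,-0.05,-0.02,0.08,0.1,0,0,0,-0.05,-0.02,0.07,0.1,0,0,0,0,0,0,0.1]
}}

```text
time: 21.32
position: [0.4911, 0.2664, 0.1652]
tool_rot: [0.113, 0.994, 0.0, 0.0]
ft_force: [-2.3, -1.8, 6.7]
grip_width: 0.0278
grip_force: 40.2
```

{"method": "send_rows", "body": {
  "increments": [0,0,0,-0.02,-0.01,0.06,0.1,0,0,0,0,0,0,0.45,0,0,0,0,0,0,0.65,0,0,0,0,0,0,0.65,0,0,0,0,0,0,0.65,0,0,0,0,0,0,0.65,0,0,0,0,0,1,0.65,0,0,0,0,0,2,0.65,0,0,0,0,0,2,0.65,0,0,0,0,0,2,0.65,0,0,0,0,0,2,0.65,0,0,0,0,0,2,0.65,0,0,0,0,0,2,0.65,0,0,0,0,-2,1,0.65,0,0,0,0,-3,0,0.65,0,0,0,0,-3,0,0.65,0,0,0,0,-3,0,0.65,0,0,0,0,-3,0,0.65,0,0,0,0,0,0,0.65,0,0,0,0,0,0,0.65]
}}

```text
time: 22.98
position: [0.4909, 0.125, 0.3063]
tool_rot: [0.114, 0.994, 0.0, 0.001]
ft_force: [0.0, 1.0, 0.0]
grip_width: 0.0566
grip_force: 0.0
```

Run:
```python
from h import *
o=robot.get_obs(); print(o["position"],o["ft_force"],o["time"])
c=robot.camera("scene"); s=robot.camera("top"); W=pts(c)
a=cv2.resize(c["image"][230:370,280:440],None,fx=2.4,fy=2.4,interpolation=cv2.INTER_CUBIC); b=cv2.resize(s["image"][130:270,100:260],None,fx=2.4,fy=2.4,interpolation=cv2.INTER_CUBIC)
save("end.png",np.hstack([a,b]))
P=W.reshape(-1,3); k=(P[:,2]>.18)&(P[:,2]<.205)&(np.hypot(P[:,0]-.491,P[:,1]-.266)<.03); print(k.sum(),P[k].mean(0),np.percentile(P[k,2],95))
```

```text
[0.49089521 0.12501517 0.30629746] [0.03579522 1.00103348 0.03809574] 22.9833
152 [0.49405005 0.26653709 0.19116888] 0.19608367579463568
```

View pics/end.png

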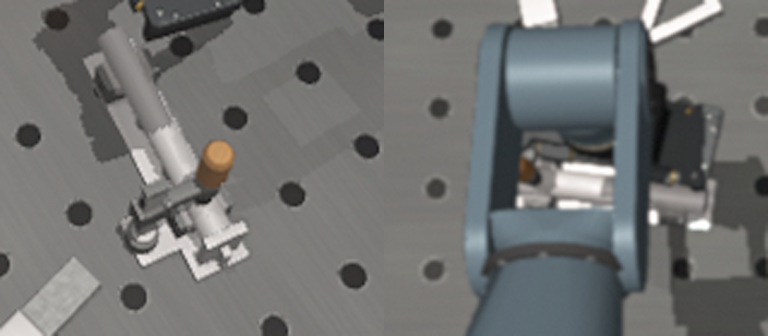

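The final view shows the tube in both Vs with its end at the stop. The clamp arm lies across it with its handle at (215,160), and the robot is clear.

```bash
python3 -c "
from rig import robot; print(robot.hand_in())"
```

```text
the job is handed in; nothing more can be done
None
```

The job is handed in: the tube is bedded in both V-blocks with its end on the stop, and the clamp foot holds it with an estimated 10 N (total push on the handle minus the arm's sliding friction); I got no verdict back.

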